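# Pack the jacked-up foot of the spray turntable and hold the wedge tight

## Robot

A 6-joint arm with a two-finger parallel gripper is mounted at the origin on a cart in front of the work surface, level with it; the furniture and walls round the work are solid. World frame = base frame: x ahead of the robot, y to its left, z up, the work surface at z = 0. Lengths are in m, angles in rad, forces in N, time in s.
With the tool pointing down it reaches from about 0.375 to 0.825 m from the base axis. Payload 5.5 kg.
Tool frame: the origin (TCP) lies between the finger pads; the fingertips stand 11 mm ahead of it and the grasp point (between the pads) lies 8 mm behind it (r.tip_extent is the distance from the TCP to the fingertips, in m); z points along the fingers, y is the line along which they close (so a half turn about z gives the same grasp; the last joint's range is limited). The gripper opens to 85 mm and grips with 20 to 120 N. Pads are 22 mm wide; open, the fingers measure 114 mm over their backs; the gripper's body (76 mm by 85 mm) begins 54 mm behind the grasp point. The pads swing forward as they close: fully open they stand 13 mm farther back than shut.
Start: joints at [-1.124, 0.314, -0.047, 1.21, 0, 1.571], TCP at [0.259, -0.541, 0.242] pointing down, gripper open.
Joint ranges: [-2.67, 2.67], [-0.69, 1.73], [-1.03, 1.25], [-2.08, 2.16], [-1.42, 1.45], [-3.14, 3.14]. Speed limits (rad/s): [2.39, 2.39, 3.01, 3.14, 3.14, 3.14].

## Interface

Orientations are given as a unit quaternion [x, y, z, w].
In Python, from bench import r, imaging gives the robot as it stands.
- The arm moves only by the tool arm_command, never from a script. Its argument "steps" is a list that holds one entry, the list of rows, each a list of 7 numbers: the finger opening in m, from 0 to 0.0854, then the shift along the tool's x, y, z in m, then the turn, a rotation vector about the tool's x, y, z in degrees. In form: [[[jaw, dx, dy, dz, rx, ry, rz], ...]]. A call has 1 to 5 rows; each row is the pose to reach, as a shift and turn from the pose commanded when the call began, along the tool's axes at that moment; what a row does not reach only later rows make up. A row lasts 1/8 s, in which the tool goes at most 62.5 mm and 10.7 degrees, less where a joint would pass 70% of its speed; a pose out of reach is approached as far as the arm can. A call with a gripper value outside its range is refused whole. The fingers move at their own pace and stop on an object; "newtons" is the grip in N (left out, the last holds). Time passes only in rows, so rows that repeat a pose let the fingers close. It gives the time, the measured TCP pose, the force, the opening and the grip force at its end, in the units of the state.
- r.state(): the state, without advancing time (a new reading comes with each control period).
- imaging.read_camera(name): name is "scene" or "top"; returns (picture, depth): 480x640x3 uint8, red, green, blue; 480x640 float32, m along the optical axis (not along the pixel's ray), 0 where there is no reading.
- imaging.get_calibration(name): a dict with "K" (3x3 intrinsics, pixels), "k1" (the pictures are not rectified: a ray, as slopes to the right and down, at radius r is drawn at 1 + k1 r^2 times it, then the intrinsics apply), "T" (4x4, takes a point from camera to world coordinates). Camera axes: x right, y down, z forward; pixel columns grow to the right and rows downward; lengths in m; the calibration is good to about 2 mm. A picture is of the moment at which its call begins. get_calibration takes no time and is no camera call.
- r.sign_off(): hands the job in; it is judged then, once.
The state is a dict: "clock": time; "joint_positions": joint angles; "dq": joint speeds; "joint_efforts": joint torques, N m; "position": TCP position; "tcp_rot": TCP orientation; "ft_force": force on the tool from outside, world axes, zero at the start; "moment": the same for the moment, N m; "finger_gap": finger opening in m; "grip_force": force on a finger pad.
Only numpy, scipy, OpenCV 4.12 (cv2) and the standard library are available. Lean on these libraries where they do the work, as an engineer would, in place of code of your own. Each camera call takes 0.05 s, during which the arm holds its last target. There are 200 camera calls.

## Task

The spray turntable stands low at the front: wind the crank of its jack clockwise, seen from above, until it comes up against its stop, which brings the turntable level. Then pack the gap under the front foot beside the crank: slide in blue packers flat, one on another and each fully home round the anchor bolt, until the gap left is one that the yellow wedge can close, and slide the wedge thin end first on top of them until it bites firmly under the foot, without forcing it. Finish while still gripping the wedge and pressing it in, so that the stack stays tight; keep packers you do not need well clear of the foot, and do not disturb the jar and the jug.

Things in the scene. Friction and masses are not known exactly. Their poses are not given: they have to be found in the camera images.
- turntable: fixed frame of a small grey-green spray turntable (base plate 190 x 200 mm; aluminium wheel head of 172 mm diameter with a bowl on it, 0.15 m up). Origin within 5 mm of the table top, under the middle. Level +x points from its two front feet towards its rear, +y to its left, +z up. Jack screw in the front foot at x = -140, y = -85 mm; the other front foot is to be packed
- baseplate: the tilting base plate of the turntable, with both front feet and the wheel head; hinged at the rear, the crank raises its front by up to 11 mm. At the stop it is level
- gap_top (a point): middle of the front lower edge of the foot to be packed, at x = -165, y = +75 mm of the turntable: a flat lug 56 mm wide and 14 mm thick, whose underside runs back (+x of the turntable) from here, level once the crank is at its stop. The height of this point above the table is the gap, 17 to 27 mm then and less before
- crank (a joint): angle of the jack crank, rad: grows as it is turned clockwise seen from above, 8.8 at the stop, 0 to 2 at the start. Stiff friction, 3 to 5 N at the knob, and it stays where it is left
- crank_knob (a point): centre of the crank's black upright knob, 20 mm in diameter and 34 mm tall, that spins freely on the crank arm 40 mm from the crank's axis; the arm's top is 17 mm below this point
- crank_axis (a point): point on the vertical axis of the crank, level with the knob's centre
- home (a point): mark at about table level under the foot, axes parallel to those of turntable: the centre of a packer that is fully home lies above this point, with the packer's +x along the turntable's +x. Its slot's end then touches the bolt and it sticks out 45 mm in front of the foot
- packer1_mid (a point): centre (half-way up) of a blue U-shaped plastic packer, 95 long (its x) x 44 wide (y) x 8 mm thick, 35 g, lying flat. Its +x end has an open slot, 20 mm wide and 30 mm deep, that goes round the bolt; its -x end is solid
- packer2_mid (a point): the same, second packer
- packer3_mid (a point): the same, third packer
- wedge_grip (a point): centre, half-way up, of the heel of the yellow forked wedge: a block 35 long (x) x 44 wide (y) x 14 mm high. From 17.5 mm ahead of here (+x) the top slopes from 14 mm down to 2 mm at the thin end, 97.5 mm ahead; the heel ends 17.5 mm behind. Flat underside; a slot 20 mm wide, 58 mm deep from the thin end goes round the bolt. 40 to 65 g. It closes gaps of 3 to 13 mm
- wedge: the same wedge; origin in the middle of its length and width, on its underside
- packer1: first packer; origin in the middle of its underside, axes as the point's
- packer2: second packer, likewise
- packer3: third packer, likewise
- oxide_jar: small jar with a black lid, 54 mm wide and 74 mm tall, standing behind on the left; a bystander, origin at the centre of its foot
- jug: white plastic measuring jug, 122 x 90 x 102 mm, on the left; a bystander, origin at the centre of its foot
- bolt (a point): axis of the steel anchor bolt, 10 mm in diameter, upright and fixed, through the foot 25 mm behind its front edge; this point is at about table level, its top is 60 mm higher and its nut stands clear above the foot
- wedge_tip (a point): middle of the wedge's thin end (its slot's mouth), 97.5 mm ahead (+x) of wedge_grip, half-way up its 2 mm
- glaze_tub_gl2: tall glaze tub with a dark lid, 131 mm wide and 189 mm tall, fixed, on the right of the table; a second one of the same size stands 0.12 m farther to the right. Keep the arm clear of them. Origin at the centre of its foot
Mind the look-alikes: they are no part of the job. Of the things like the wedge, leave any that is brown or green; of the rest the smaller one is meant.

How it is judged:
By the outcome, as a careful person would: the job done as asked, in the order asked, and still so for the second after the job is handed in, while the arm keeps its last pose, push and grip.
It also fails if it takes over 72 s, if anything falls off the work surface, if the arm or the gripper's body presses on something with over 40 N, if the wrist force passes 120 N, or if a joint passes its speed limit or range.

## Working session

There is one attempt and no reset: what is moved stays moved. The work goes in short steps, Python scripts to look and compute and a tool call to move; the robot and the scene stay as the last step left them, time stands still between calls to the robot, and variables do not carry over. Pictures are saved under pics/ and viewed, at most 11 in all, crops included, and the job is handed in when it is done.

Besides the shell and the picture viewer there is one more tool, called after "Call:" as name([rows], argument=value, ...), one row to a line, values as JSON. arm_command: Moves the arm, as the interface text tells. Its arguments: {"type":"object","properties":{"steps":{"type":"array"},"newtons":{"type":"number"}},"required":["steps"]}

```bash
ls; mkdir -p pics; python3 - <<'E'
from bench import r, imaging
import cv2, numpy as np
for n in("scene","top"):
    p,d=imaging.read_camera(n); cv2.imwrite(f"pics/{n}0.png",p[:,:,::-1]); np.save(f"{n}0.npy",d)
    c=imaging.get_calibration(n); print(n,c)
print(r.state(), r.tip_extent)
E
```

```text
pics
scene {'K': array([[486.7894126 ,   0.        , 326.17923823],
       [  0.        , 486.7894126 , 245.3658034 ],
       [  0.        ,   0.        ,   1.        ]]), 'k1': 0.031168658507773866, 'T': array([[ 8.03945414e-01, -2.74879806e-01,  5.27364071e-01,
        -1.85615723e-01],
       [-5.94702591e-01, -3.72749633e-01,  7.12310705e-01,
        -9.25704228e-01],
       [ 7.74935394e-04, -8.86283704e-01, -4.63142091e-01,
         7.17144732e-01],
       [ 0.00000000e+00,  0.00000000e+00,  0.00000000e+00,
         1.00000000e+00]])}
top {'K': array([[489.75660583,   0.        , 318.77868585],
       [  0.        , 489.75660583, 241.9856163 ],
       [  0.        ,   0.        ,   1.        ]]), 'k1': 0.03337603965047457, 'T': array([[-0.00917556, -0.98630666,  0.1646663 ,  0.31065512],
       [-0.99989416,  0.00719033, -0.01264815,  0.05715283],
       [ 0.01129095, -0.16476493, -0.98626824,  1.31028164],
       [ 0.        ,  0.        ,  0.        ,  1.        ]])}
{'clock': 0.1, 'joint_positions': array([-1.12399720e+00,  3.14169140e-01, -4.79717985e-02,  1.21020233e+00,
       -2.24338481e-05,  1.57079829e+00]), 'dq': array([ 0.00074148, -0.00163946,  0.00142036,  0.00017456,  0.00083022,
       -0.00030558]), 'joint_efforts': array([-6.59736106e-04, -5.40764487e+01,  3.40542984e+01,  1.11343831e-02,
        2.14475712e-06, -1.83498128e-05]), 'position': array([ 0.2590254 , -0.54065148,  0.24151567]), 'tcp_rot': array([ 9.75149849e-01,  2.21544970e-01, -1.82298572e-04, -7.51766108e-04]), 'ft_force': array([-0.72104756, -0.6845639 ,  0.45770806]), 'moment': array([-0.03039754,  0.06072067,  0.01218955]), 'grip_force': 0.0, 'finger_gap': 0.08534045906484844} 0.011
```

View pics/scene0.png

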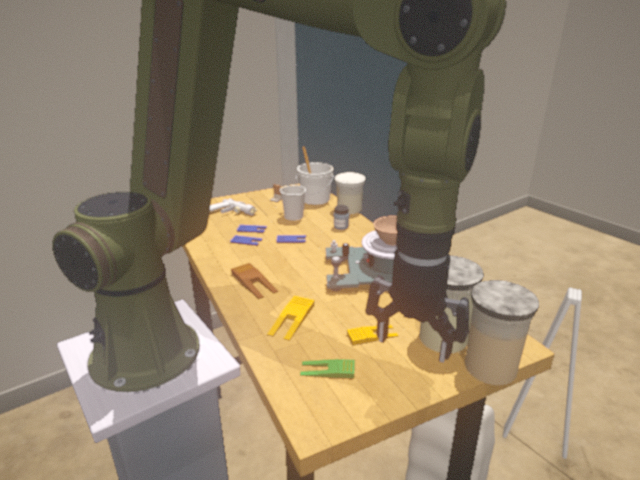

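View pics/top0.png

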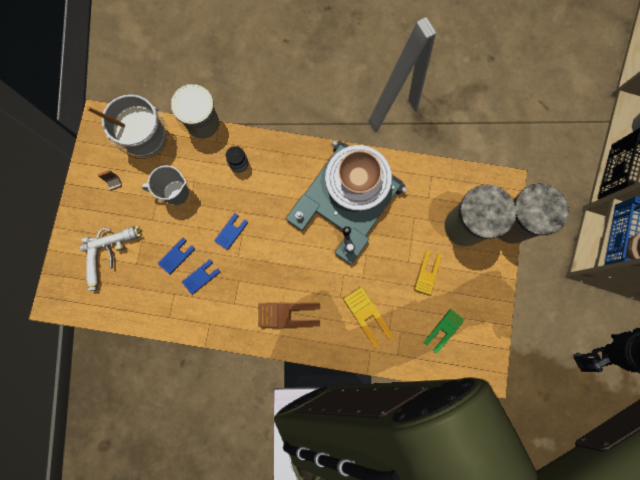

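Candidates for the wedge in the top view: brown (290,315), large yellow (368,317), small yellow (428,272) and green (443,330). The small yellow one at (428,272) fits, since brown and green are excluded and it is the smaller of the two yellows. I'll confirm that in a crop.

```bash
cat > h.py <<'E'
import numpy as np, cv2
from bench import r, imaging
from scipy.spatial.transform import Rotation as R
def rays(n,px):
    c=imaging.get_calibration(n); px=np.atleast_2d(np.float64(px))
    u=cv2.undistortPoints(px[:,None],c["K"],np.array([c["k1"],0,0,0,0.]))[:,0]
    return c["T"],np.c_[u,np.ones(len(u))]
def at_z(n,px,z):       # pixel -> world on plane z
    T,q=rays(n,px); d=q@T[:3,:3].T; o=T[:3,3]
    return o+d*((z-o[2])/d[:,2])[:,None]
def at_d(n,px,D):       # pixel -> world by depth
    T,q=rays(n,px); p=np.int32(np.round(np.atleast_2d(px)))
    return q*D[p[:,1],p[:,0]][:,None]@T[:3,:3].T+T[:3,3]
def cloud(n,D):
    v,u=np.nonzero(D>0); return np.c_[u,v],at_d(n,np.c_[u,v],D)
def proj(n,P):
    c=imaging.get_calibration(n); T=np.linalg.inv(c["T"]); P=np.atleast_2d(P)
    return cv2.projectPoints(P,cv2.Rodrigues(T[:3,:3])[0],T[:3,3],c["K"],np.array([c["k1"],0,0,0,0.]))[0][:,0]
def to_tool(target,yaw=None):
    """shift (mm, tool axes) from measured TCP to a world point; yaw of tool y"""
    s=r.state(); q=R.from_quat(s["tcp_rot"])
    return np.round(1e3*q.inv().apply(np.array(target)-s["position"]),1)
E
python3 - <<'E'
import cv2,numpy as np
p=cv2.imread("pics/top0.png")
def crop(x,y,w,h,k): return cv2.resize(p[y:y+h,x:x+w],None,fx=k,fy=k,interpolation=cv2.INTER_CUBIC)
a=crop(280,135,130,130,3); # 390x390
b=crop(340,245,130,110,3); 
c=crop(150,205,105,95,4); 
im=np.zeros((600,800,3),np.uint8)
a=crop(280,140,133,125,3);im[:375,:399]=a
b=crop(335,245,133,75,3);im[375:600,:399]=b
c=crop(150,205,100,95,4);im[:380,400:800]=c
cv2.imwrite("pics/c1.png",im)
# color blobs
hsv=cv2.cvtColor(p,cv2.COLOR_BGR2HSV)
from h import *
D=np.load("top0.npy")
for nm,lo,hi,z in(("blue",(105,140,60),(125,255,255),.008),("yel",(22,180,120),(32,255,255),.014)):
    m=cv2.inRange(hsv,lo,hi); n,l,s,ce=cv2.connectedComponentsWithStats(m)
    for i in range(1,n):
        if s[i,4]>120:
            v,u=np.nonzero(l==i)
            rc=cv2.minAreaRect(np.c_[u,v].astype(np.float32)); bx=cv2.boxPoints(rc)
            w=at_z("top",bx,z); print(nm,s[i],np.round(ce[i],1),"box",np.round(w[:,:2]*1e3).tolist(), at_d("top",ce[i:i+1],D)[0].round(3))
E
```

```text
blue [620 203  16  58 251] [626.7 231.1] box [[476.0, -754.0], [633.0, -789.0], [629.0, -820.0], [472.0, -785.0]] [ 0.647 -1.123 -0.508]
blue [216 214  31  35 415] [229.3 233.1] box [[534.0, 320.0], [609.0, 269.0], [584.0, 235.0], [510.0, 287.0]] [0.555 0.283 0.001]
blue [159 239  35  34 451] [174.2 257.3] box [[476.0, 467.0], [542.0, 405.0], [513.0, 376.0], [448.0, 438.0]] [0.49  0.426 0.007]
blue [183 261  36  32 449] [198.5 278.1] box [[425.0, 403.0], [482.0, 333.0], [450.0, 307.0], [393.0, 377.0]] [0.433 0.36  0.01 ]
yel [415 251  19  43 339] [424.2 279.8] box [[399.0, -210.0], [503.0, -247.0], [489.0, -289.0], [385.0, -252.0]] [ 0.424 -0.239  0.012]
yel [344 288  36  38 692] [360.9 305.8] box [[376.0, -22.0], [407.0, -71.0], [331.0, -119.0], [300.0, -70.0]] [ 0.356 -0.068  0.02 ]
```

View pics/c1.png

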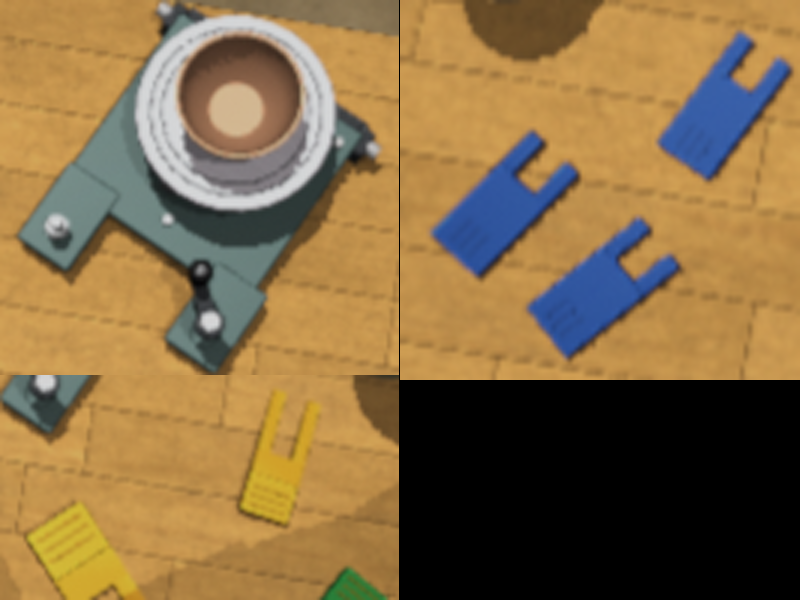

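Crop: the small yellow wedge is confirmed at full-image (429,273), heel towards the lower left at (424,281), fork pointing up. Bolt at crop (57,222), crank axis at (209,321), knob at (201,270). Next I'll estimate the turntable pose and check it with an overlay.

```bash
python3 - <<'E'
from h import *
D=np.load("top0.npy")
f=lambda x,y:(280+(x-1)/3,140+(y-1)/3)
P={"bolt":f(57,222),"jack":f(209,321),"knob":f(201,268),"lugL":f(20,236),"lugR":f(70,272),"rugL":f(167,340),"rugR":f(220,373),"lug_in":f(78,162)}
for k,p in P.items(): print(k,np.round(p,1),"depth",at_d("top",p,D)[0].round(3),"z.06",at_z("top",p,.06)[0].round(3),"z.03",at_z("top",p,.03)[0].round(3))
px,C=cloud("top",D)
m=(abs(C[:,0]-.66)<.15)&(abs(C[:,1]+.02)<.15)
h=np.histogram(C[m,2],bins=np.arange(0,.24,.01)); print(h[0])
w=m&(C[:,2]>.135)&(C[:,2]<.165); xy=C[w,:2]; print("wheel",cv2.minEnclosingCircle(xy.astype(np.float32)),np.median(C[w,2]))
b=at_z("top",P["bolt"],.06)[0]; j=at_d("top",P["jack"],D)[0]
print("dist",np.linalg.norm((b-j)[:2]),"yaw",np.degrees(np.arctan2(*(b-j)[1::-1]))-90)
p=cv2.imread("pics/scene0.png"); c=p[225:305,310:410]; cv2.imwrite("pics/c2.png",cv2.resize(c,None,fx=7,fy=7,interpolation=cv2.INTER_CUBIC))
E
```

```text
bolt [298.7 213.7] depth [0.593 0.093 0.066] z.06 [0.595 0.093 0.06 ] z.03 [0.602 0.094 0.03 ]
jack [349.3 246.7] depth [ 0.501 -0.035  0.095] z.06 [ 0.507 -0.038  0.06 ] z.03 [ 0.511 -0.04   0.03 ]
knob [346.7 229. ] depth [ 0.542 -0.028  0.118] z.06 [ 0.553 -0.032  0.06 ] z.03 [ 0.559 -0.034  0.03 ]
lugL [286.3 218.3] depth [0.589 0.127 0.028] z.06 [0.583 0.125 0.06 ] z.03 [0.589 0.127 0.03 ]
lugR [303.  230.3] depth [ 0.563  0.083 -0.006] z.06 [0.55  0.082 0.06 ] z.03 [0.556 0.082 0.03 ]
rugL [335.3 253. ] depth [ 0.496 -0.003  0.023] z.06 [ 0.49  -0.001  0.06 ] z.03 [ 0.495 -0.003  0.03 ]
rugR [353. 264.] depth [ 0.468 -0.051  0.003] z.06 [ 0.461 -0.046  0.06 ] z.03 [ 0.465 -0.049  0.03 ]
lug_in [305.7 193.7] depth [0.656 0.075 0.033] z.06 [0.648 0.074 0.06 ] z.03 [0.657 0.075 0.03 ]
[1460   28 1726 1177   35   27    7    8   96 1723  621  331  211  195
  215  110    0    0    0    0    0    0    0]
wheel ((0.6819825172424316, -0.059173859655857086), 0.05414551496505737) 0.14737893414997894
dist 0.1586948784548143 yaw -36.17177692492531
```

View pics/c2.png

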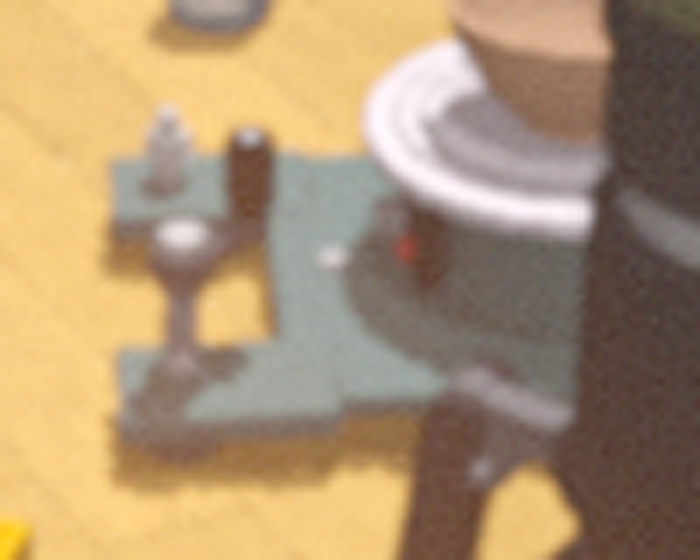

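The scene crop shows the bolt top at full-image (334,240.7), the jack cap at (336.1,258.1) and the knob top at (345.7,244.7). I'll triangulate these against the top view.

```bash
cat >> h.py <<'E'
def tri(ps,pt):
    A=[];b=[]
    for n,p in(("scene",ps),("top",pt)):
        T,q=rays(n,p); d=T[:3,:3]@q[0]; d/=np.linalg.norm(d); M=np.eye(3)-np.outer(d,d); A.append(M); b.append(M@T[:3,3])
    A=np.vstack(A); b=np.hstack(b); x=np.linalg.lstsq(A,b,rcond=None)[0]
    return x.round(4), np.linalg.norm(A@x-b).round(4)
E
python3 - <<'E'
from h import *
print("bolt",tri((334,240.7),(298.7,213.7)));print("jack",tri((336.1,258.1),(349.3,246.7)));print("knob",tri((345.7,244.7),(346.7,229)))
D=np.load("top0.npy");px,C=cloud("top",D)
m=(abs(C[:,0]-.66)<.15)&(abs(C[:,1]+.02)<.15)
w=m&(C[:,2]>.09)&(C[:,2]<.11)&(C[:,0]>.57); print("wheel",cv2.minEnclosingCircle(C[w,:2].astype(np.float32)))
for l,c,rr in(("tub",(.55,-.33),.12),("tub2",(.57,-.45),.12)):
    k=(np.hypot(C[:,0]-c[0],C[:,1]-c[1])<rr)&(C[:,2]>.17)&(C[:,2]<.21); print(l,C[k].mean(0).round(3),k.sum())
k=(np.hypot(C[:,0]-.66,C[:,1]+.05)<.2)&(C[:,2]>.13);print("zmax",C[k,2].max())
s=r.state();q=R.from_quat(s["tcp_rot"]);print(q.as_matrix().round(3)); 
for t in((.54,-.03,.24),(.54,-.03,.15)): print(to_tool(t))
E
```

```text
bolt (array([0.5953, 0.0922, 0.0622]), np.float64(0.0017))
jack (array([ 0.5032, -0.0363,  0.0911]), np.float64(0.0026))
knob (array([ 0.5429, -0.0283,  0.1156]), np.float64(0.001))
wheel ((0.6835069060325623, -0.060545362532138824), 0.08619211614131927)
tub [ 0.57  -0.365  0.184] 2658
tub2 [ 0.573 -0.436  0.182] 3816
zmax 0.15776586919474234
[[ 0.902  0.432 -0.001]
 [ 0.432 -0.902  0.001]
 [-0.    -0.002 -1.   ]]
[ 474.  -339.1    2. ]
[ 474. -339.   92.]
```

Call:
arm_command([
  [[0.0854,0.045,-0.032,0,0,0,8.6],[0.0854,0.09,-0.064,0,0,0,17.2],[0.0854,0.134,-0.096,0,0,0,25.6],[0.0854,0.179,-0.128,0,0,0,25.6],[0.0854,0.224,-0.16,0,0,0,25.6]],
])

```text
clock: 0.72
position: [0.3925, -0.2983, 0.242]
tcp_rot: [1.0, -0.0, -0.0, -0.0]
ft_force: [0.8, 0.2, -0.0]
finger_gap: 0.0858
grip_force: 0.0
```

Call:
arm_command([
  [[0.07,0.027,-0.048,0,0,0,0],[0.06,0.054,-0.097,0,0,0,0],[0.05,0.081,-0.145,0,0,0,0],[0.05,0.108,-0.194,0.01,0,0,0],[0.05,0.135,-0.242,0.03,0,0,0]],
])

```text
clock: 1.35
position: [0.5283, -0.0563, 0.2125]
tcp_rot: [1.0, 0.0, 0.001, 0.0]
ft_force: [0.1, 0.2, -0.6]
finger_gap: 0.0498
grip_force: 0.0
```

Call:
arm_command([
  [[0.05,0.0145,-0.028,0.04,0,0,0],[0.05,0.0145,-0.028,0.08,0,0,0],[0.05,0.0145,-0.028,0.104,0,0,0],[0.01,0.0145,-0.028,0.104,0,0,0],[0.01,0.0145,-0.028,0.104,0,0,0]],
], newtons=30)

```text
clock: 1.98
position: [0.5416, -0.0298, 0.1087]
tcp_rot: [1.0, -0.0, -0.0, -0.0]
ft_force: [-0.6, 2.5, -9.7]
finger_gap: 0.0191
grip_force: 30.2
```

```bash
python3 - <<'E'
from h import *
s=r.state(); print(s["finger_gap"],s["grip_force"],s["ft_force"].round(1),s["position"].round(4))
p,d=imaging.read_camera("scene"); c=p[205:305,290:410]; cv2.imwrite("pics/c3.png",cv2.resize(c[:,:,::-1],None,fx=6,fy=6,interpolation=cv2.INTER_CUBIC))
E
```

```text
0.01911783512829694 30.154890418052673 [-0.6  2.5 -9.7] [ 0.5416 -0.0298  0.1087]
```

View pics/c3.png

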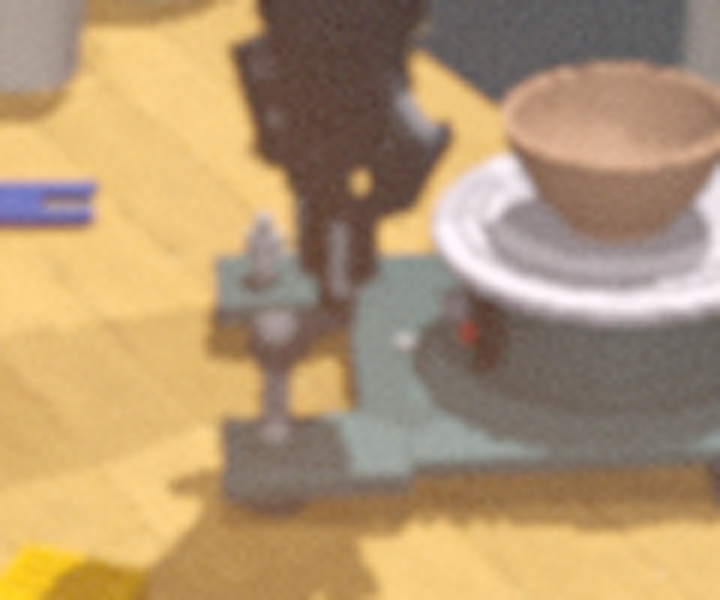

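```bash
cat > crank.py <<'E'
import numpy as np,sys
f0,step,n,R0=map(float,sys.argv[1:5])
for k in range(int(n)):
    a=np.radians(f0-5*step*k); rows=[]
    for i in range(1,6):
        b=a-np.radians(step)*i
        rows.append([round(R0*(np.cos(b)-np.cos(a)),1),round(-R0*(np.sin(b)-np.sin(a)),1),round(-.022*step*i,1)])
    print(round(f0-5*step*k,1),rows)
E
python3 crank.py 11.4 20 5 40.3
```

```text
11.4 [[np.float64(0.3), np.float64(14.0), -0.4], [np.float64(-4.1), np.float64(27.3), -0.9], [np.float64(-12.9), np.float64(38.2), -1.3], [np.float64(-24.8), np.float64(45.5), -1.8], [np.float64(-38.5), np.float64(48.3), -2.2]]
-88.6 [[np.float64(-13.8), np.float64(-2.1), -0.4], [np.float64(-26.1), np.float64(-8.8), -0.9], [np.float64(-35.4), np.float64(-19.3), -1.3], [np.float64(-40.5), np.float64(-32.3), -1.8], [np.float64(-40.8), np.float64(-46.3), -2.2]]
-188.6 [[np.float64(4.5), np.float64(-13.3), -0.4], [np.float64(13.2), np.float64(-24.2), -0.9], [np.float64(25.1), np.float64(-31.5), -1.3], [np.float64(38.9), np.float64(-34.3), -1.8], [np.float64(52.7), np.float64(-32.2), -2.2]]
-288.6 [[np.float64(12.3), np.float64(6.7), -0.4], [np.float64(21.5), np.float64(17.2), -0.9], [np.float64(26.7), np.float64(30.2), -1.3], [np.float64(27.0), np.float64(44.2), -1.8], [np.float64(22.5), np.float64(57.5), -2.2]]
-388.6 [[np.float64(-8.7), np.float64(10.9), -0.4], [np.float64(-20.7), np.float64(18.2), -0.9], [np.float64(-34.4), np.float64(21.0), -1.3], [np.float64(-48.2), np.float64(18.9), -1.8], [np.float64(-60.5), np.float64(12.2), -2.2]]
```

Call:
arm_command([
  [[0.01,0.0003,0.014,-0.0004,0,0,0],[0.01,-0.0041,0.0273,-0.0009,0,0,0],[0.01,-0.0129,0.0382,-0.0013,0,0,0],[0.01,-0.0248,0.0455,-0.0018,0,0,0],[0.01,-0.0385,0.0483,-0.0022,0,0,0]],
])

```text
clock: 2.65
position: [0.501, -0.0769, 0.109]
tcp_rot: [1.0, -0.0, -0.001, -0.003]
ft_force: [3.4, 14.5, -23.4]
finger_gap: 0.0187
grip_force: 29.9
```

Call:
arm_command([
  [[0.01,-0.0138,-0.0026,0.0015,0,0,0],[0.01,-0.0261,-0.0096,0.0028,0,0,0],[0.01,-0.0354,-0.0201,0.0028,0,0,0],[0.01,-0.0405,-0.0331,0.0028,0,0,0],[0.01,-0.0408,-0.0471,0.0028,0,0,0]],
])

```text
clock: 3.28
position: [0.4623, -0.0324, 0.1086]
tcp_rot: [1.0, -0.001, 0.001, 0.002]
ft_force: [2.1, -4.6, -5.0]
finger_gap: 0.0186
grip_force: 31.7
```

Call:
arm_command([
  [[0.01,0.0045,-0.0133,0,0,0,0],[0.01,0.0132,-0.0242,0,0,0,0],[0.01,0.0251,-0.0315,0,0,0,0],[0.01,0.0389,-0.0343,0,0,0,0],[0.01,0.0527,-0.0322,0,0,0,0]],
])

```text
clock: 3.9
position: [0.5162, 0.0012, 0.1083]
tcp_rot: [1.0, 0.001, 0.0, -0.0]
ft_force: [-6.8, -6.3, 8.5]
finger_gap: 0.019
grip_force: 32.9
```

Call:
arm_command([
  [[0.01,0.0123,0.0067,0,0,0,0],[0.01,0.0215,0.0172,0,0,0,0],[0.01,0.0267,0.0302,0,0,0,0],[0.01,0.027,0.0442,0,0,0,0],[0.01,0.0225,0.0575,0,0,0,0]],
])

```text
clock: 4.53
position: [0.5383, -0.0548, 0.1083]
tcp_rot: [1.0, 0.001, 0.0, -0.003]
ft_force: [-6.9, 9.1, 11.0]
finger_gap: 0.0184
grip_force: 33.1
```

```bash
python3 crank.py -388.6 12 3 40.3 | sed 's/np.float64//g'
```

```text
-388.6 [[(-4.8), (6.9), -0.3], [(-10.9), (12.7), -0.5], [(-18.1), (17.1), -0.8], [(-26.0), (19.9), -1.1], [(-34.4), (21.0), -1.3]]
-448.6 [[(-8.4), (-0.7), -0.3], [(-16.5), (-3.1), -0.5], [(-23.9), (-7.1), -0.8], [(-30.3), (-12.6), -1.1], [(-35.4), (-19.3), -1.3]]
-508.6 [[(-3.6), (-7.6), -0.3], [(-5.6), (-15.8), -0.5], [(-5.8), (-24.2), -0.8], [(-4.2), (-32.5), -1.1], [(-1.0), (-40.3), -1.3]]
```

Call:
arm_command([
  [[0.01,-0.0048,0.0069,-0.001,0,0,0],[0.01,-0.0109,0.0127,-0.001,0,0,0],[0.01,-0.0181,0.0171,-0.001,0,0,0],[0.01,-0.026,0.0199,-0.001,0,0,0],[0.01,-0.0344,0.021,-0.001,0,0,0]],
])

```text
clock: 5.15
position: [0.5049, -0.0767, 0.1086]
tcp_rot: [1.0, 0.001, 0.001, -0.002]
ft_force: [3.8, 4.7, -4.6]
finger_gap: 0.0191
grip_force: 31.7
```

Call:
arm_command([
  [[0.01,-0.0084,-0.0007,0,0,0,0],[0.01,-0.0165,-0.0031,0,0,0,0]],
])

```text
clock: 5.4
position: [0.4883, -0.0742, 0.1086]
tcp_rot: [1.0, 0.001, 0.001, -0.001]
ft_force: [5.1, 3.2, -7.4]
finger_gap: 0.0188
grip_force: 31.5
```

Call:
arm_command([
  [[0.01,-0.004,-0.002,0,0,0,0],[0.01,-0.0074,-0.004,0,0,0,0]],
])

```text
clock: 5.65
position: [0.4808, -0.0705, 0.1087]
tcp_rot: [1.0, 0.001, 0.001, -0.001]
ft_force: [5.5, 2.8, -9.0]
finger_gap: 0.0185
grip_force: 31.4
```

Call:
arm_command([
  [[0.01,-0.0033,-0.0026,0,0,0,0],[0.01,-0.0064,-0.0055,0,0,0,0],[0.01,-0.0064,-0.0055,0,0,0,0]],
])

```text
clock: 6.02
position: [0.4783, -0.0686, 0.1091]
tcp_rot: [1.0, 0.0, 0.004, 0.003]
ft_force: [17.1, -9.7, -20.0]
finger_gap: 0.0187
grip_force: 30.4
```

Call:
arm_command([
  [[0.05,0.0038,0.0036,0,0,0,0],[0.05,0.0038,0.0036,0,0,0,0],[0.05,0.0038,0.0036,-0.04,0,0,0],[0.06,0.0038,0.0036,-0.09,0,0,0],[0.06,0.0038,-0.045,-0.11,0,0,0]],
])

```text
clock: 6.65
position: [0.4782, -0.022, 0.2218]
tcp_rot: [1.0, -0.002, 0.002, 0.0]
ft_force: [0.2, 1.8, -0.4]
finger_gap: 0.0599
grip_force: 0.0
```

```bash
python3 - <<'E'
from h import *
s=r.state(); print(s["clock"],s["joint_positions"].round(3),s["ft_force"].round(1))
for c,y in(((.559,.278),-34.3),((.495,.4215),-43.2),((.4375,.355),-50.8)):
    a=np.radians(y); g=np.array([c[0]-.031*np.cos(a),c[1]-.031*np.sin(a),.08]); print(g.round(4),to_tool(g))
E
```

```text
6.65 [-0.046  0.093 -0.368  1.105  0.     3.099] [ 0.2  1.8 -0.4]
[0.5334 0.2955 0.08  ] [  53.5 -317.7  142. ]
[0.4724 0.4427 0.08  ] [  -8.  -464.7  141.7]
[0.4179 0.379  0.08  ] [ -62.3 -400.8  141.5]
```

Call:
arm_command([
  [[0.06,0.01,-0.055,0,0,0,-10.6],[0.06,0.02,-0.11,0,0,0,-21.2],[0.06,0.03,-0.165,0,0,0,-31.8],[0.06,0.04,-0.22,0,0,0,-42.4],[0.06,0.0535,-0.275,0,0,0,-53]],
])

```text
clock: 7.28
position: [0.5294, 0.2562, 0.2191]
tcp_rot: [0.893, 0.45, 0.0, -0.0]
ft_force: [0.4, -0.7, -0.2]
finger_gap: 0.06
grip_force: 0.0
```

Call:
arm_command([
  [[0.06,0.017,-0.013,0.02,0,0,-10.6],[0.06,0.034,-0.0257,0.04,0,0,-21.2],[0.06,0.034,-0.0257,0.06,0,0,-31.8],[0.06,0.034,-0.0257,0.08,0,0,-42.4],[0.06,0.034,-0.0257,0.1,0,0,-53]],
])

```text
clock: 7.9
position: [0.5292, 0.2971, 0.1183]
tcp_rot: [0.599, 0.801, -0.0, -0.0]
ft_force: [-0.1, -0.1, 0.7]
finger_gap: 0.0599
grip_force: 0.0
```

Call:
arm_command([
  [[0.06,0,0,0.02,0,0,-10.6],[0.06,0,0,0.03,0,0,-21.2],[0.06,0,0,0.04,0,0,-31.8],[0.06,0,0,0.04,0,0,-39.7],[0.06,0,0,0.04,0,0,-39.7]],
])

```text
clock: 8.52
position: [0.5293, 0.297, 0.0788]
tcp_rot: [0.295, 0.955, 0.0, -0.0]
ft_force: [0.1, 0.0, 0.4]
finger_gap: 0.0601
grip_force: 0.0
```

```bash
python3 - <<'E'
from h import *
s=r.state(); print(s["clock"],s["position"].round(4),R.from_quat(s["tcp_rot"]).as_matrix().round(3).tolist(),s["joint_positions"].round(2))
a,D=imaging.read_camera("top"); b,Ds=imaging.read_camera("scene")
np.save("top1.npy",D); np.save("scene1.npy",Ds); cv2.imwrite("pics/top1.png",a[:,:,::-1]); cv2.imwrite("pics/scene1.png",b[:,:,::-1])
im=np.zeros((600,800,3),np.uint8)
def cr(p,x,y,w,h,k): return cv2.resize(p[y:y+h,x:x+w,::-1],None,fx=k,fy=k,interpolation=cv2.INTER_CUBIC)
im[:,:400]=cr(a,200,180,133,200,3)[:600,:400] if 0 else cv2.resize(cr(a,190,170,133,200,3),(400,600))
im[:,400:]=cv2.resize(cr(b,230,200,133,200,3),(400,600)) if 0 else np.zeros((600,400,3),np.uint8)
im[:280,400:]=cr(b,320,235,80,56,5)
im[300:600,400:]=cr(b,225,205,100,75,4)
cv2.imwrite("pics/c4.png",im)
E
```

```text
8.525 [0.5293 0.297  0.0788] [[-0.826, 0.564, -0.001], [0.564, 0.826, 0.0], [0.001, -0.0, -1.0]] [ 0.51  0.44 -0.26  0.87  0.    1.11]
```

View pics/c4.png

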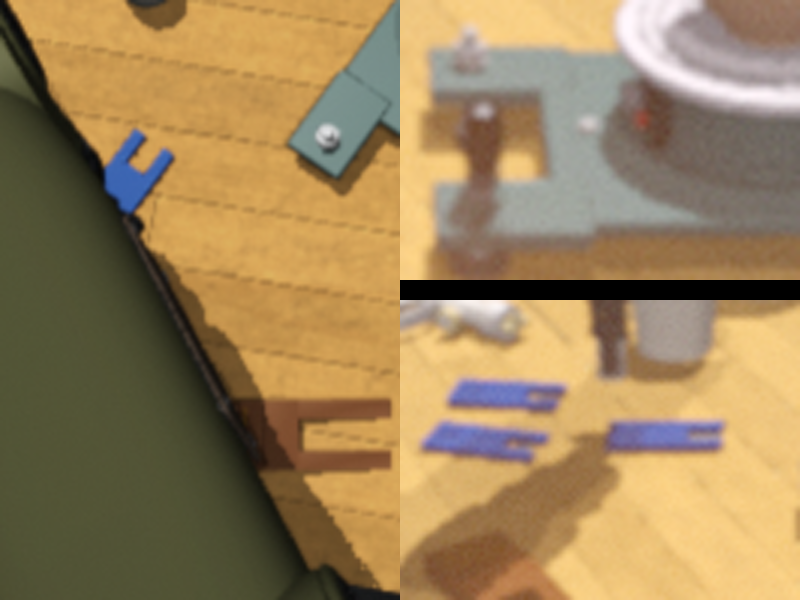

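```bash
python3 - <<'E'
from h import *
D=np.load("top1.npy");px,C=cloud("top",D)
x=np.array([.807,-.591]);y=np.array([.591,.807]);bolt=np.array([.595,.0925])
d=C[:,:2]-bolt; X=d@x; Y=d@y
lug=(X>-20e-3)&(X<30e-3)&(abs(Y)<.022)&(np.hypot(X,Y)>.016)
tab=(X>-.13)&(X<-.05)&(abs(Y)<.05)
for n,k in(("lug",lug),("table",tab)): print(n,k.sum(),np.percentile(C[k,2],[10,50,90]).round(4))
S=np.load("scene1.npy");p2,C2=cloud("scene",S); d=C2[:,:2]-bolt; X=d@x; Y=d@y
lug=(X>-20e-3)&(X<30e-3)&(abs(Y)<.022)&(np.hypot(X,Y)>.016)&(C2[:,2]<.05)&(C2[:,2]>.02)
tab=(X>-.13)&(X<-.05)&(abs(Y)<.05)
for n,k in(("lug s",lug),("table s",tab)): print(n,k.sum(),np.percentile(C2[k,2],[10,50,90]).round(4))
p=cv2.imread("pics/scene1.png"); m=cv2.inRange(cv2.cvtColor(p,cv2.COLOR_BGR2HSV),(105,110,60),(130,255,255))
n,l,s,ce=cv2.connectedComponentsWithStats(m)
tops=[(229.3,233.1),(174.2,257.3),(198.5,278.1)]
for i in range(1,n):
    if s[i,4]>80:
        print(ce[i].round(1),s[i,4],[ (t,)+tri(ce[i],t) for t in tops if tri(ce[i],t)[1]<.012])
E
```

```text
lug 193 [0.0337 0.0374 0.0404]
table 1079 [-0.0046 -0.0012  0.0022]
lug s 71 [0.0355 0.0378 0.0394]
table s 422 [-0.0031 -0.001   0.0012]
```

Call:
arm_command([
  [[0.06,-0.004,0.001,0.03,0,0,0],[0.06,-0.004,0.001,0.055,0,0,0],[0.06,-0.004,0.001,0.067,0,0,0],[0.03,-0.004,0.001,0.067,0,0,0],[0.03,-0.004,0.001,0.067,0,0,0]],
], newtons=40)

```text
clock: 9.25
position: [0.5343, 0.296, 0.0129]
tcp_rot: [0.295, 0.956, 0.001, 0.0]
ft_force: [0.6, -0.1, -0.8]
finger_gap: 0.0423
grip_force: 40.4
```

Call:
arm_command([
  [[0.03,0,0,-0.04,0,0,0],[0.03,-0.016,-0.045,-0.06,0,0,0.6],[0.03,-0.032,-0.09,-0.06,0,0,1.2],[0.03,-0.0464,-0.13,-0.05,0,0,1.9],[0.03,-0.0464,-0.13,-0.03,0,0,1.9]],
])

```text
clock: 9.88
position: [0.4993, 0.1599, 0.0434]
tcp_rot: [0.312, 0.95, 0.001, 0.001]
ft_force: [-0.1, 1.0, -0.3]
finger_gap: 0.0425
grip_force: 40.7
```

```bash
python3 - <<'E'
from h import *
s=r.state(); print(s["clock"],s["position"].round(4),s["finger_gap"],R.from_quat(s["tcp_rot"]).as_matrix().round(3).tolist())
a,D=imaging.read_camera("top"); b,Ds=imaging.read_camera("scene")
np.save("top2.npy",D); np.save("scene2.npy",Ds)
def cr(p,x,y,w,h,k): return cv2.resize(p[y:y+h,x:x+w,::-1],None,fx=k,fy=k,interpolation=cv2.INTER_CUBIC)
im=np.zeros((600,800,3),np.uint8)
im[:400,:400]=cr(a,240,170,100,100,4)
im[:400,400:]=cr(b,260,220,100,100,4)
cv2.imwrite("pics/c5.png",im[:400])
E
```

```text
9.875 [0.4993 0.1599 0.0434] 0.042515302264879304 [[-0.805, 0.593, 0.003], [0.593, 0.805, 0.001], [-0.002, 0.002, -1.0]]
```

View pics/c5.png

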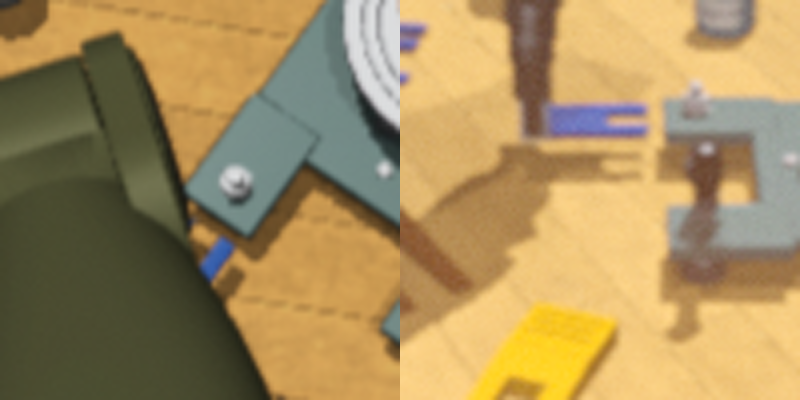

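Call:
arm_command([
  [[0.03,0,0.0022,0.02,0,0,0],[0.03,0,0.0022,0.0295,0,0,0],[0.03,-0.02,0.0022,0.0295,0,0,0],[0.03,-0.04,0.0022,0.0295,0,0,0],[0.03,-0.052,0.0022,0.0295,0,0,0]],
])

```text
clock: 10.6
position: [0.5441, 0.1324, 0.0129]
tcp_rot: [0.311, 0.951, 0.001, 0.001]
ft_force: [0.2, 0.5, 0.5]
finger_gap: 0.0425
grip_force: 40.8
```

Call:
arm_command([
  [[0.03,-0.004,0,0,0,0,0],[0.03,-0.008,0,0,0,0,0]],
])

```text
clock: 10.85
position: [0.5485, 0.1282, 0.0122]
tcp_rot: [0.31, 0.951, 0.0, -0.0]
ft_force: [0.7, 0.1, -0.5]
finger_gap: 0.0424
grip_force: 40.8
```

Call:
arm_command([
  [[0.03,-0.003,0,0,0,0,0],[0.03,-0.006,0,0,0,0,0]],
])

```text
clock: 11.1
position: [0.5497, 0.1271, 0.0116]
tcp_rot: [0.309, 0.951, 0.002, -0.004]
ft_force: [-12.0, 9.6, 8.0]
finger_gap: 0.043
grip_force: 41.6
```

Call:
arm_command([
  [[0.03,-0.0015,0,0,0,0,0],[0.03,-0.003,0,0,0,0,0]],
])

```text
clock: 11.35
position: [0.5499, 0.1269, 0.0116]
tcp_rot: [0.309, 0.951, 0.003, -0.006]
ft_force: [-17.1, 13.7, 12.3]
finger_gap: 0.0425
grip_force: 41.9
```

Call:
arm_command([
  [[0.062,0.002,0,-0.001,0,0,0],[0.062,0.002,0,-0.001,0,0,0],[0.062,0.002,0,-0.03,0,0,0],[0.062,0.002,0,-0.07,0,0,0]],
])

```text
clock: 11.85
position: [0.5536, 0.1237, 0.0821]
tcp_rot: [0.31, 0.951, -0.0, -0.001]
ft_force: [0.2, 0.6, 0.5]
finger_gap: 0.062
grip_force: 0.0
```

Call:
arm_command([
  [[0.062,0.05,0.025,0,0,0,7],[0.062,0.1,0.05,0,0,0,14.6],[0.062,0.152,0.075,0,0,0,14.6],[0.062,0.204,0.1,0,0,0,14.6],[0.062,0.2537,0.1246,0,0,0,14.6]],
])

```text
clock: 12.48
position: [0.4225, 0.3762, 0.0828]
tcp_rot: [0.429, 0.904, 0.001, 0.0]
ft_force: [0.6, -0.2, -0.3]
finger_gap: 0.0625
grip_force: 0.0
```

```bash
python3 - <<'E'
from h import *
s=r.state(); print(s["clock"],s["position"].round(4),R.from_quat(s["tcp_rot"]).as_matrix().round(3).tolist(), to_tool((.4179,.379,.0125)))
a,D=imaging.read_camera("top"); b,Ds=imaging.read_camera("scene")
cv2.imwrite("pics/top3.png",a[:,:,::-1]);cv2.imwrite("pics/scene3.png",b[:,:,::-1])
def cr(p,x,y,w,h,k): return cv2.resize(p[y:y+h,x:x+w,::-1],None,fx=k,fy=k,interpolation=cv2.INTER_CUBIC)
im=np.zeros((600,800,3),np.uint8)
im[:400,:400]=cr(a,240,170,100,100,4)
im[:400,400:]=cr(b,220,200,130,130,4)[:400,:400] if 0 else cr(b,225,205,100,100,4)
im[400:600,400:]=cr(b,300,225,80,40,5)
cv2.imwrite("pics/c6.png",im)
hsv=cv2.cvtColor(a,cv2.COLOR_RGB2HSV);m=cv2.inRange(hsv,(105,140,60),(125,255,255));n,l,st,ce=cv2.connectedComponentsWithStats(m)
for i in range(1,n):
    if st[i,4]>60:
        v,u=np.nonzero(l==i); print(st[i],at_z("top",cv2.boxPoints(cv2.minAreaRect(np.c_[u,v].astype(np.float32))),.008)[:,:2].round(3).tolist())
E
```

```text
12.475 [0.4225 0.3762 0.0828] [[-0.633, 0.774, 0.001], [0.774, 0.633, 0.001], [-0.0, 0.002, -1.0]] [ 5.1 -1.9 70.3]
[607 203  29  58 402] [[0.479, -0.726], [0.637, -0.761], [0.629, -0.82], [0.472, -0.785]]
[280 222  20  21 242] [[0.548, 0.148], [0.586, 0.124], [0.563, 0.091], [0.526, 0.115]]
[168 239  26  23 228] [[0.5, 0.444], [0.542, 0.405], [0.513, 0.376], [0.471, 0.415]]
[189 261  30  26 310] [[0.439, 0.386], [0.482, 0.333], [0.45, 0.307], [0.407, 0.36]]
```

View pics/c6.png

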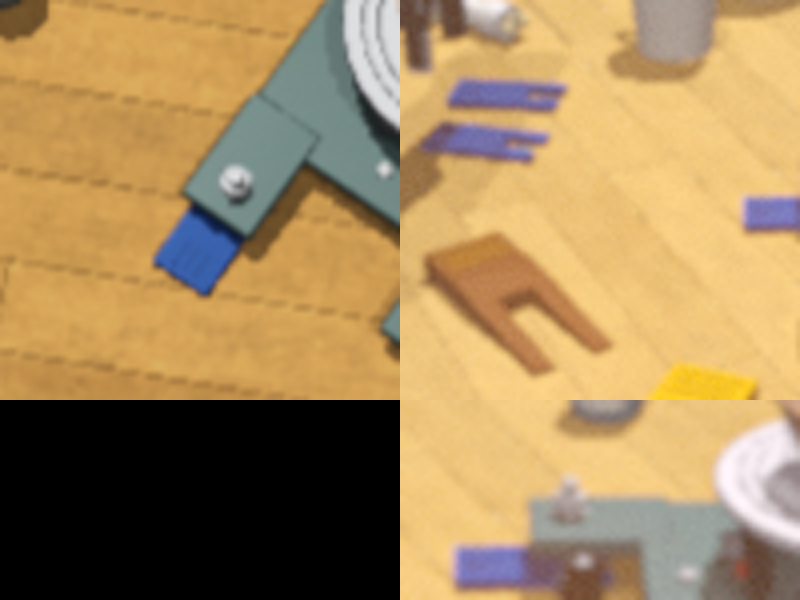

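Call:
arm_command([
  [[0.062,0.002,0,0.03,0,0,0],[0.062,0.002,0,0.058,0,0,0],[0.062,0.002,0,0.0695,0,0,0],[0.03,0.002,0,0.0695,0,0,0],[0.03,0.002,0,0.0695,0,0,0]],
])

```text
clock: 13.2
position: [0.4225, 0.3763, 0.0139]
tcp_rot: [0.429, 0.903, 0.001, 0.0]
ft_force: [1.0, 0.4, -0.9]
finger_gap: 0.0421
grip_force: 40.4
```

```bash
python3 - <<'E'
from h import *
x=np.array([.807,-.591,0]);b=np.array([.595,.0925,0])
s=r.state(); print(s["position"].round(4),s["finger_gap"],s["grip_force"])
print(to_tool(b-.118*x+[0,0,.08]),to_tool(b-.118*x+[0,0,.023]))
E
```

```text
[0.4225 0.3763 0.0139] 0.04214776503581391 40.42149245738983
[-214.7  -75.4  -66.3] [-214.7  -75.5   -9.3]
```

Call:
arm_command([
  [[0.03,0,0,-0.05,0,0,0],[0.03,-0.054,-0.019,-0.066,0,0,-5],[0.03,-0.108,-0.038,-0.066,0,0,-10],[0.03,-0.162,-0.057,-0.066,0,0,-14.5],[0.03,-0.2147,-0.0754,-0.066,0,0,-14.5]],
])

```text
clock: 13.82
position: [0.5006, 0.1606, 0.0804]
tcp_rot: [0.311, 0.951, 0.001, 0.001]
ft_force: [0.7, 0.3, -0.1]
finger_gap: 0.0423
grip_force: 40.8
```

```bash
python3 - <<'E'
from h import *
x=np.array([.807,-.591,0]);b=np.array([.595,.0925,0])
s=r.state(); print(s["position"].round(4),s["finger_gap"],R.from_quat(s["tcp_rot"]).as_euler("zyx",degrees=True).round(2))
print(to_tool(b-.118*x+[0,0,.0235]))
E
```

```text
[0.5006 0.1606 0.0804] 0.04229307923769526 [-1.4380e+02  1.7000e-01 -1.7992e+02]
[ 1.7  0.7 56.9]
```

Call:
arm_command([
  [[0.03,0,0.001,0.03,0,0,0],[0.03,0,0.001,0.0565,0,0,0],[0.03,-0.02,0.001,0.0565,0,0,0],[0.03,-0.04,0.001,0.0565,0,0,0],[0.03,-0.055,0.001,0.0565,0,0,0]],
])

```text
clock: 14.45
position: [0.5467, 0.1298, 0.0237]
tcp_rot: [0.311, 0.95, 0.001, 0.001]
ft_force: [-0.6, 0.4, -0.7]
finger_gap: 0.0423
grip_force: 40.8
```

Call:
arm_command([
  [[0.03,-0.003,0,0,0,0,0],[0.03,-0.006,0,0,0,0,0]],
])

```text
clock: 14.7
position: [0.5489, 0.1268, 0.0224]
tcp_rot: [0.311, 0.95, 0.0, -0.0]
ft_force: [-0.1, -0.2, -0.9]
finger_gap: 0.0421
grip_force: 40.8
```

Call:
arm_command([
  [[0.03,-0.0015,0,0.0005,0,0,0],[0.03,-0.003,0,0.001,0,0,0]],
])

```text
clock: 14.95
position: [0.551, 0.1253, 0.0212]
tcp_rot: [0.311, 0.95, 0.0, -0.0]
ft_force: [0.5, -0.2, 0.7]
finger_gap: 0.0424
grip_force: 40.8
```

Call:
arm_command([
  [[0.03,-0.0015,0,-0.0005,0,0,0],[0.03,-0.003,0,-0.0005,0,0,0]],
])

```text
clock: 15.2
position: [0.5537, 0.1234, 0.0218]
tcp_rot: [0.311, 0.95, 0.0, -0.0]
ft_force: [1.0, 0.0, -0.3]
finger_gap: 0.0425
grip_force: 40.8
```

Call:
arm_command([
  [[0.03,-0.0015,0,0,0,0,0],[0.03,-0.0025,0,0,0,0,0]],
])

```text
clock: 15.45
position: [0.5556, 0.122, 0.0217]
tcp_rot: [0.311, 0.95, 0.0, -0.0]
ft_force: [-1.3, 1.6, -0.1]
finger_gap: 0.042
grip_force: 40.9
```

Call:
arm_command([
  [[0.03,-0.0015,0,0,0,0,0],[0.03,-0.0025,0,0,0,0,0]],
])

```text
clock: 15.7
position: [0.5558, 0.1216, 0.0213]
tcp_rot: [0.311, 0.951, 0.001, -0.002]
ft_force: [-6.5, 7.0, 1.2]
finger_gap: 0.0424
grip_force: 41.1
```

Call:
arm_command([
  [[0.03,-0.0015,0,0,0,0,0],[0.062,-0.0005,0,0,0,0,0],[0.062,-0.0005,0,0,0,0,0],[0.062,0.001,0,-0.04,0,0,0],[0.062,0.001,0,-0.09,0,0,0]],
])

```text
clock: 16.32
position: [0.5562, 0.1204, 0.1118]
tcp_rot: [0.311, 0.95, -0.001, -0.001]
ft_force: [1.9, 0.0, -0.6]
finger_gap: 0.0621
grip_force: 0.0
```

```bash
python3 - <<'E'
from h import *
s=r.state(); print(s["position"].round(4),s["joint_positions"].round(2))
D=np.load("top0.npy"); p=cv2.imread("pics/top0.png")
# wedge outline in first top picture, heel box and tips
m=cv2.inRange(cv2.cvtColor(p,cv2.COLOR_BGR2HSV),(20,150,100),(34,255,255)); n,l,st,ce=cv2.connectedComponentsWithStats(m[240:310,400:460])
for i in range(1,n):
    if st[i,4]>100:
        v,u=np.nonzero(l==i); bx=cv2.boxPoints(cv2.minAreaRect(np.c_[u+400,v+240].astype(np.float32)))
        print(st[i,4],bx.round(1).tolist(),at_z("top",bx,.007)[:,:2].round(4).tolist())
E
```

```text
[0.5562 0.1204 0.1118] [ 0.21  0.34 -0.32  0.91  0.    0.85]
586 [[413.8999938964844, 290.0], [425.6000061035156, 249.0], [442.29998779296875, 253.8000030517578], [430.6000061035156, 294.79998779296875]] [[0.3972, -0.211], [0.5069, -0.2471], [0.4936, -0.2916], [0.3842, -0.2549]]
```

Call:
arm_command([
  [[0.062,0,0,-0.05,0,0,0],[0.062,-0.009,-0.039,-0.088,0,0,0],[0.062,-0.022,-0.092,-0.088,0,0,0],[0.062,-0.035,-0.145,-0.088,0,0,0],[0.062,-0.0485,-0.199,-0.088,0,0,0]],
])

```text
clock: 16.95
position: [0.4781, -0.0701, 0.2002]
tcp_rot: [0.311, 0.95, 0.0, 0.001]
ft_force: [1.8, -0.7, -0.1]
finger_gap: 0.0623
grip_force: 0.0
```

Call:
arm_command([
  [[0.062,-0.011,-0.045,0,0,0,-6],[0.062,-0.022,-0.09,0,0,0,-12],[0.062,-0.033,-0.135,0.02,0,0,-17.8],[0.062,-0.0435,-0.1788,0.05,0,0,-17.8],[0.062,-0.0435,-0.1788,0.1,0,0,-17.8]],
])

```text
clock: 17.58
position: [0.4086, -0.2423, 0.1003]
tcp_rot: [0.163, 0.987, -0.001, 0.002]
ft_force: [-0.0, -0.2, -1.2]
finger_gap: 0.0619
grip_force: 0.0
```

```bash
python3 - <<'E'
from h import *
s=r.state(); print(s["clock"],s["position"].round(4),R.from_quat(s["tcp_rot"]).as_matrix().round(3).tolist(),to_tool((.407,-.239,.0135)))
a,D=imaging.read_camera("top"); b,Ds=imaging.read_camera("scene")
np.save("top4.npy",D);cv2.imwrite("pics/top4.png",a[:,:,::-1]);cv2.imwrite("pics/scene4.png",b[:,:,::-1])
def cr(p,x,y,w,h,k): return cv2.resize(p[y:y+h,x:x+w,::-1],None,fx=k,fy=k,interpolation=cv2.INTER_CUBIC)
im=np.zeros((600,800,3),np.uint8)
im[:300,:400]=cr(a,250,185,80,60,5); im[300:,:400]=cr(a,380,235,80,60,5)
im[:300,400:]=cr(b,300,230,80,60,5); im[300:,400:]=cr(b,325,290,100,75,4)
cv2.imwrite("pics/c7.png",im)
E
```

```text
17.575 [ 0.4086 -0.2423  0.1003] [[-0.947, 0.321, 0.004], [0.321, 0.947, -0.003], [-0.005, -0.002, -1.0]] [ 3.   2.7 86.8]
```

View pics/c7.png

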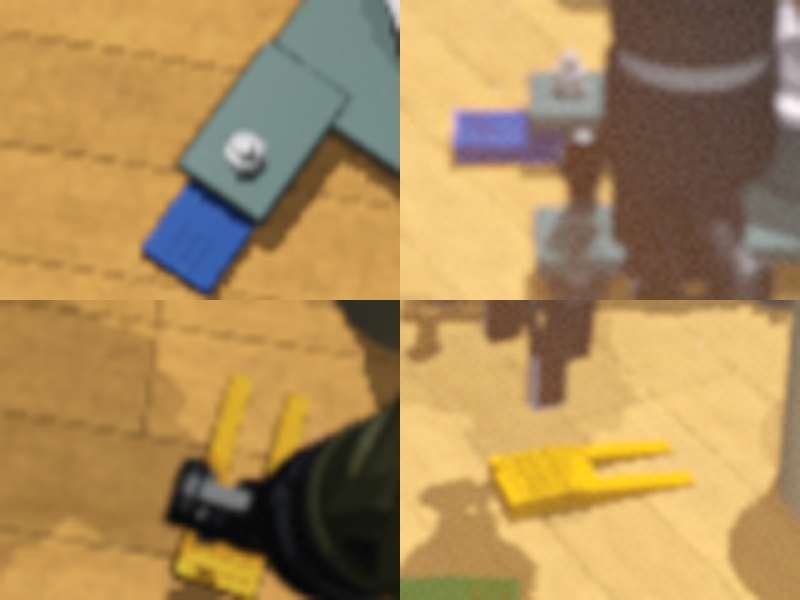

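The two packers lie flush, crop (195,235) and (490,140), sticking out in front of the foot, and the small wedge's heel lies below the fingers at crop (540,480).

Call:
arm_command([
  [[0.062,0.003,0.0025,0.04,0,0,0],[0.062,0.003,0.0025,0.075,0,0,0],[0.062,0.003,0.0025,0.0868,0,0,0],[0.03,0.003,0.0025,0.0868,0,0,0],[0.03,0.003,0.0025,0.0868,0,0,0]],
], newtons=60)

```text
clock: 18.3
position: [0.407, -0.2354, 0.0144]
tcp_rot: [0.16, 0.987, -0.0, 0.001]
ft_force: [0.2, -0.2, -1.0]
finger_gap: 0.0421
grip_force: 60.6
```

Call:
arm_command([
  [[0.03,0,0,-0.05,0,0,0],[0.03,0,0,-0.1,0,0,0],[0.03,0,0,-0.16,0,0,0]],
])

```text
clock: 18.68
position: [0.4057, -0.2348, 0.1755]
tcp_rot: [0.16, 0.987, 0.0, 0.0]
ft_force: [1.4, -0.5, -0.3]
finger_gap: 0.0422
grip_force: 61.2
```

```bash
python3 - <<'E'
from h import *
x=np.array([.807,-.591,0]);b=np.array([.595,.0925,0])
s=r.state(); print(s["position"].round(4),s["finger_gap"],s["grip_force"])
print(to_tool(b-.145*x+[0,0,.17]))
E
```

```text
[ 0.4057 -0.2348  0.1755] 0.04223757391797796 61.16864562034607
[ 62.  414.7   5.6]
```

Call:
arm_command([
  [[0.03,0.0081,0.0544,0,0,0,0],[0.03,0.0163,0.1088,0,0,0,0],[0.03,0.0244,0.1632,0,0,0,0],[0.03,0.0326,0.2176,0,0,0,0],[0.03,0.0407,0.272,0,0,0,0]],
])

```text
clock: 19.3
position: [0.454, 0.0379, 0.1748]
tcp_rot: [0.16, 0.987, 0.001, 0.002]
ft_force: [1.1, -1.2, -0.4]
finger_gap: 0.0422
grip_force: 61.2
```

Call:
arm_command([
  [[0.03,0.0071,0.0476,0.02,0,0,6],[0.03,0.0142,0.0952,0.04,0,0,12],[0.03,0.0213,0.1427,0.07,0,0,17.8],[0.03,0.0213,0.1427,0.1,0,0,17.8],[0.03,0.0213,0.1427,0.12,0,0,17.8]],
])

```text
clock: 19.92
position: [0.4783, 0.1792, 0.0531]
tcp_rot: [0.31, 0.951, 0.001, 0.0]
ft_force: [-0.2, -1.8, -1.2]
finger_gap: 0.0423
grip_force: 61.2
```

```bash
python3 - <<'E'
from h import *
x=np.array([.807,-.591,0]);b=np.array([.595,.0925,0])
s=r.state(); print(s["clock"],s["position"].round(4),s["finger_gap"],R.from_quat(s["tcp_rot"]).as_matrix().round(3).tolist())
print(to_tool(b-.145*x+[0,0,.0325]))
a,D=imaging.read_camera("top"); b,Ds=imaging.read_camera("scene")
cv2.imwrite("pics/scene5.png",b[:,:,::-1])
def cr(p,x,y,w,h,k): return cv2.resize(p[y:y+h,x:x+w,::-1],None,fx=k,fy=k,interpolation=cv2.INTER_CUBIC)
cv2.imwrite("pics/c8.png",np.hstack([cr(a,240,170,100,100,4),cr(b,260,210,100,100,4)]))
E
```

```text
19.925 [0.4783 0.1792 0.0531] 0.04226102854630301 [[-0.808, 0.59, 0.001], [0.59, 0.808, 0.001], [-0.0, 0.001, -1.0]]
[-0.4 -1.  20.6]
```

View pics/c8.png

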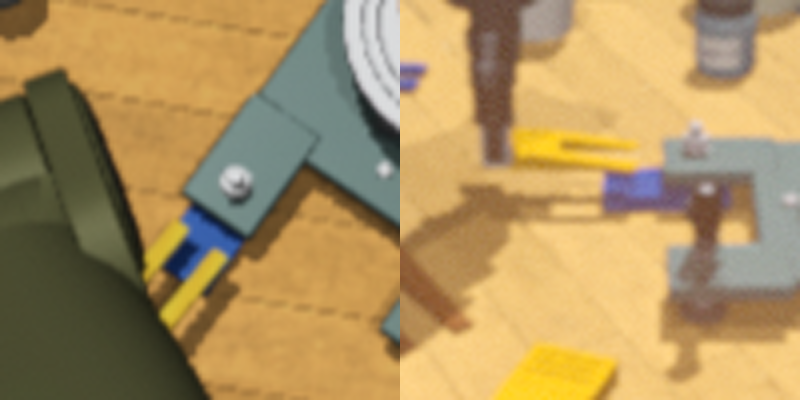

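```bash
python3 - <<'E'
from h import *
x=np.array([.807,-.591]);y=np.array([.591,.807]);b=np.array([.595,.0925])
T=np.array([(175,218),(190,232),(208,248),(228,262)])/4+[240-.4,170-.4]
for p in at_z("top",T,.04): d=p[:2]-b; print(p.round(4),"X",(d@x).round(4),"Y",(d@y).round(4))
a,D=imaging.read_camera("top"); hsv=cv2.cvtColor(a,cv2.COLOR_RGB2HSV)
m=cv2.inRange(hsv,(20,140,90),(34,255,255))[210:260,270:310]; v,u=np.nonzero(m); P=at_z("top",np.c_[u+270,v+210],.042); d=P[:,:2]-b
X=d@x;Y=d@y
for lo in(-.075,-.068,-.061,-.054):
    k=(X>lo)&(X<lo+.007); print(lo,np.sort(Y[k]).round(4))
# packers top (blue) at z=.016 and bolt nut white blob
m=cv2.inRange(hsv,(105,140,60),(125,255,255))[210:260,270:310]; v,u=np.nonzero(m); P=at_z("top",np.c_[u+270,v+210],.016); d=P[:,:2]-b; print("blue Y",np.percentile(d@y,[1,99]).round(4),"X",(d@x).min().round(4))
m=(hsv[205:225,288:310,1]<45)&(hsv[205:225,288:310,2]>120); v,u=np.nonzero(m); print("bolt px",u.mean()+288,v.mean()+205,len(u), at_z("top",(u.mean()+288,v.mean()+205),.058))
E
```

```text
[0.5714 0.1341 0.04  ] X -0.0437 Y 0.0196
[0.5619 0.1242 0.04  ] X -0.0455 Y 0.006
[0.551  0.1123 0.04  ] X -0.0472 Y -0.01
[0.5416 0.0991 0.04  ] X -0.047 Y -0.0262
-0.075 [-0.0276 -0.027  -0.0254 -0.0249 -0.0239 -0.0233 -0.0217 -0.0212 -0.0196
 -0.018  -0.0175 -0.0159 -0.0154  0.0053  0.0069  0.0074  0.0085  0.009
  0.0106  0.0112  0.0122  0.0127  0.0143  0.0149  0.0165  0.0181  0.0186
  0.0207]
-0.068 [-0.0287 -0.0281 -0.0266 -0.026  -0.025  -0.0244 -0.0229 -0.0223 -0.0207
 -0.0202 -0.0191 -0.0186 -0.017  -0.0165 -0.0154  0.0058  0.0064  0.0074
  0.0079  0.0095  0.0101  0.0117  0.0133  0.0138  0.0154  0.0159  0.017
  0.0175  0.0191  0.0196]
-0.061 [-0.0277 -0.0271 -0.0255 -0.024  -0.0234 -0.0218 -0.0213 -0.0203 -0.0197
 -0.0181 -0.0176 -0.0165 -0.016   0.0053  0.0063  0.0069  0.0084  0.009
  0.0106  0.0111  0.0122  0.0127  0.0143  0.0148  0.0159  0.0164  0.018
  0.0186]
-0.054 [-0.0288 -0.0282 -0.0266 -0.0261 -0.0251 -0.0245 -0.0229 -0.0224 -0.0214
 -0.0208 -0.0192 -0.0187 -0.0171  0.0058  0.0074  0.0079  0.0095  0.01
  0.0111  0.0116  0.0132  0.0138  0.0148  0.0154  0.0169  0.0175]
blue Y [-0.0209  0.0166] X -0.0708
bolt px 299.3818181818182 213.6727272727273 330 [[0.5952002  0.09115218 0.058     ]]
```

Call:
arm_command([
  [[0.03,0,0.0005,0.012,0,0,-2.5],[0.03,0,0.0005,0.0218,0,0,-2.5],[0.03,-0.01,0.0005,0.0218,0,0,-2.5],[0.03,-0.02,0.0005,0.0218,0,0,-2.5],[0.03,-0.03,0.0005,0.0218,0,0,-2.5]],
])

```text
clock: 20.7
position: [0.5039, 0.1604, 0.0318]
tcp_rot: [0.291, 0.957, 0.001, 0.0]
ft_force: [0.6, 0.2, -0.5]
finger_gap: 0.0422
grip_force: 61.2
```

Call:
arm_command([
  [[0.03,-0.006,-0.0003,0.0008,0,0,0],[0.03,-0.012,-0.0005,0.0008,0,0,0],[0.03,-0.018,-0.0008,0.0008,0,0,0],[0.03,-0.024,-0.001,0.0008,0,0,0]],
])

```text
clock: 21.2
position: [0.5222, 0.1465, 0.0304]
tcp_rot: [0.29, 0.957, 0.0, -0.0]
ft_force: [0.6, -0.6, 0.3]
finger_gap: 0.0423
grip_force: 61.2
```

Call:
arm_command([
  [[0.03,-0.003,0,0,0,0,0],[0.03,-0.006,-0.0002,0,0,0,0]],
])

```text
clock: 21.45
position: [0.5269, 0.1431, 0.0304]
tcp_rot: [0.29, 0.957, 0.0, -0.0]
ft_force: [0.2, 0.4, -1.3]
finger_gap: 0.0422
grip_force: 61.2
```

Call:
arm_command([
  [[0.03,-0.0015,0,0,0,0,0],[0.03,-0.003,0,0,0,0,0]],
])

```text
clock: 21.7
position: [0.5287, 0.1418, 0.0302]
tcp_rot: [0.29, 0.957, 0.0, -0.001]
ft_force: [-2.1, 1.6, -1.2]
finger_gap: 0.0421
grip_force: 61.2
```

Call:
arm_command([
  [[0.03,-0.001,0,0,0,0,0],[0.03,-0.002,0,0,0,0,0]],
])

```text
clock: 21.95
position: [0.5292, 0.1413, 0.0301]
tcp_rot: [0.29, 0.957, 0.001, -0.002]
ft_force: [-7.0, 5.8, 3.2]
finger_gap: 0.0421
grip_force: 61.6
```

Call:
arm_command([
  [[0.03,-0.001,0,0,0,0,0],[0.03,-0.001,0,0,0,0,0]],
])

```text
clock: 22.2
position: [0.5293, 0.1412, 0.0301]
tcp_rot: [0.29, 0.957, 0.001, -0.003]
ft_force: [-6.6, 5.8, 3.6]
finger_gap: 0.0422
grip_force: 61.7
```

Call:
arm_command([
  [[0.03,-0.001,0,0,0,0,0],[0.03,-0.001,0,0,0,0,0]],
])

```text
clock: 22.45
position: [0.5295, 0.1411, 0.03]
tcp_rot: [0.289, 0.957, 0.001, -0.003]
ft_force: [-9.4, 7.3, 5.5]
finger_gap: 0.042
grip_force: 61.9
```

Call:
arm_command([
  [[0.03,-0.001,0,0,0,0,0],[0.03,-0.001,0,0,0,0,0]],
])

```text
clock: 22.7
position: [0.5296, 0.141, 0.03]
tcp_rot: [0.289, 0.957, 0.002, -0.004]
ft_force: [-11.6, 8.2, 7.5]
finger_gap: 0.0422
grip_force: 62.1
```

Call:
arm_command([
  [[0.03,-0.0015,0,0,0,0,0],[0.03,-0.0015,0,0,0,0,0],[0.03,-0.0015,0,0,0,0,0]],
])

```text
clock: 23.08
position: [0.5298, 0.1408, 0.03]
tcp_rot: [0.289, 0.957, 0.002, -0.005]
ft_force: [-14.7, 10.4, 9.8]
finger_gap: 0.0425
grip_force: 62.4
```

```bash
python3 - <<'E'
from h import *
s=r.state(); print(s["clock"],s["ft_force"].round(1),s["position"].round(4))
a,D=imaging.read_camera("top"); b,Ds=imaging.read_camera("scene")
def cr(p,x,y,w,h,k): return cv2.resize(p[y:y+h,x:x+w,::-1],None,fx=k,fy=k,interpolation=cv2.INTER_CUBIC)
cv2.imwrite("pics/c9.png",np.hstack([cr(a,250,180,80,80,5),cr(b,290,215,80,80,5)]))
E
```

```text
23.075 [-14.7  10.4   9.8] [0.5298 0.1408 0.03  ]
```

View pics/c9.png

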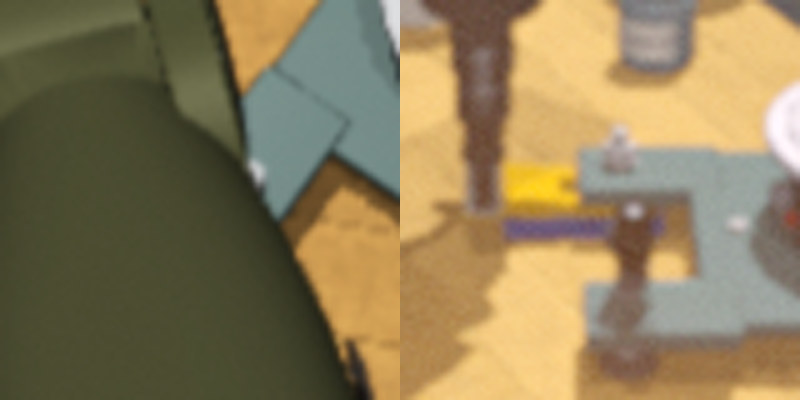

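The picture shows the wedge, crop (540,185), lying on the packer stack at (550,228) and biting under the foot. The arm is pushing it in with about 18 N and it no longer moves.

```bash
python3 -c "
from bench import r
print(r.sign_off())"
```

```text
the job is handed in; nothing more can be done
None
```

The job is handed in at about 23 s: the crank is at its stop, two packers are home round the bolt, and the wedge bites on top of them, still gripped and pressed in with about 18 N; the third packer, the jar and the jug were not touched.

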